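# Pack the paint row into the tray in reverse

## Robot

A 6-joint arm with a two-finger parallel gripper is mounted at the origin on the work surface. World frame = base frame: x ahead of the robot, y to its left, z up, the work surface at z = 0. Lengths are in mm, angles in rad, forces in N, time in s.
With the tool pointing down it reaches from about 350 to 725 mm from the base axis. Payload 4.3 kg.
Tool frame: the origin (TCP) lies between the finger pads; the fingertips stand 22 mm ahead of it and the grasp point (between the pads) lies 3 mm ahead of it (ctrl.tcp_to_tips is the z of the fingertips in the tool frame, in mm); z points along the fingers, y is the line along which they close (so a half turn about z gives the same grasp; the last joint's range is limited). The gripper opens to 85 mm and grips with 20 to 120 N. Pads are 22 mm wide; open, the fingers measure 114 mm over their backs; the gripper's body (76 mm by 85 mm) begins 54 mm behind the grasp point. The pads swing forward as they close: fully open they stand 13 mm farther back than shut.
Start: joints at [-1.356, 0.377, 0.081, 1.274, 0, 1.46], TCP at [183.505, -544.968, 253.329] pointing down, gripper open.
Joint ranges: [-2.72, 2.72], [-0.84, 1.66], [-1.02, 1.22], [-1.77, 2.12], [-1.37, 1.28], [-3.14, 3.14]. Speed limits (rad/s): [2.57, 2.57, 3.14, 3.14, 3.14, 3.14].

## Interface

Orientations are given as a rotation vector (axis times angle).
In Python, from plant import ctrl, imaging gives the robot as it stands. The module is installed in compiled form; this text tells all that it offers.
- The arm moves only by the shell command python3 -m pendant 'ROWS' [OPENING] [FORCE]. ROWS is JSON, a list of rows, each a list of 4 numbers: the shift along the tool's x, y, z each as a share of 2 cm, from -1 to 1, then the turn about the tool's z as a share of 30 degrees, from -1 to 1. In form: [[x, y, z, roll], ...]. A call has 1 to 10 rows; each row shifts and turns the commanded pose from where the row before left it, along the tool's axes as they then stand; what a row does not reach is not made up. A row lasts 1/8 s, in which the tool goes at most 62.5 mm and 10.7 degrees, less where a joint would pass 70% of its speed; a pose out of reach is approached as far as the arm can. A call with a number of a shift or a turn outside -1 to 1 is refused whole. A call with a gripper value outside its range is refused whole. OPENING is the closure, from 0 (fully open) to 1 (shut), set as the call begins (- or left out, the last holds). The fingers move at their own pace and stop on an object; FORCE is the grip in N (left out, the last holds). Time passes only in rows, so rows that do not move let the fingers close. It gives the time, the measured TCP pose, the force, the opening and the grip force at its end, in the units of the state.
- ctrl.sense(): the state, without advancing time (a new reading comes with each control period).
- imaging.capture(name): name is "scene" or "top" or "wrist"; returns a dict with "color" (420x560x3 uint8, blue, green, red), "z_map" (420x560 float32, mm along the optical axis (not along the pixel's ray), 0 where there is no reading), "vfov" (degrees; the focal length in pixels is half the picture's height over the tangent of half this angle, whatever the lens; pixels are square), "cx", "cy" (the principal point, pixels), "k1" (the pictures are not rectified: a ray, as slopes to the right and down, at radius r is drawn at 1 + k1 r^2 times it, then the intrinsics apply), "rvec" (rotation vector, rad) and "tvec" (3), from world to camera coordinates, as OpenCV has them. Camera axes: x right, y down, z forward; pixel columns grow to the right and rows downward; lengths in mm; the calibration is good to about 2 mm. A picture is of the moment at which its call begins.
- ctrl.close_job(): hands the job in; it is judged then, once.
The state is a dict: "clock": time; "joint_positions": joint angles; "qvel": joint speeds; "joint_torque": joint torques, N m; "ee_pos": TCP position; "orientation": TCP orientation; "contact_force": force on the tool from outside, world axes, zero at the start; "moment": the same for the moment, N m; "grip_width": finger opening in mm; "finger_force": force on a finger pad.
Only numpy, scipy, OpenCV 4.12 (cv2) and the standard library are available. Lean on these libraries where they do the work, as an engineer would, in place of code of your own. Each camera call takes 0.05 s, during which the arm holds its last target. There are 200 camera calls.

## Task

Pack the four paint containers from the bench rack into the carrying tray for the painter opposite, one to a compartment and in reverse order: the container nearest the robot on the rack goes into the tray's compartment farthest from the robot, and so on down the row, so that the farthest one ends nearest. Each must end standing upright on the floor of its own compartment, let go and still; never tip one over on the way, and leave the mug of brushes where it stands.

Things in the scene. Friction and masses are not known exactly. Their poses are not given: they have to be found in the camera images.
- vial (a point): Paint container: slim round green-glass vial with a black cap, 36 mm in diameter (cap 33 mm), 76 mm tall; loose, 60 to 200 g. The point is its centre, half-way up (38 mm above its foot); z points up when upright. At the start it stands on a cork pad of the rack, its foot 15 mm above the table.
- pot (a point): Paint container: white ceramic round pot with a flat steel lid of the same width, 46 mm in diameter, 62 mm tall; loose, 60 to 200 g. The point is its centre, half-way up (31 mm above its foot); z points up when upright. At the start it stands on a cork pad of the rack, its foot 15 mm above the table.
- square (a point): Paint container: square amber-glass bottle, 40 x 40 mm and straight-sided up to 56 mm, then a round black cap 30 mm wide; 72 mm tall; its x and y axes are square to its sides; loose, 60 to 200 g. The point is its centre, half-way up (36 mm above its foot); z points up when upright. At the start it stands on a cork pad of the rack, its foot 15 mm above the table.
- necked (a point): Paint container: pale clear-glass round bottle with a short narrow neck and small white cap: body 42 mm in diameter and straight-sided up to 58 mm, neck and cap 20 to 22 mm wide above; 78 mm tall; loose, 60 to 200 g. The point is its centre, half-way up (39 mm above its foot); z points up when upright. At the start it stands on a cork pad of the rack, its foot 15 mm above the table.
- pad_vial: Fixed cork pad, 60 x 60 x 3 mm, under container 'vial' at the start; it stays there and so marks that container's place in the old row. The 4 pads lie 68 mm apart in a straight row (in any order) on a fixed board 290 x 84 x 12 mm, side lips up to 20 mm. Origin: centre of its underside, 12 mm above the table; x along the row away from the robot, y across, z up; all pads turned alike.
- pad_pot: Fixed cork pad, 60 x 60 x 3 mm, under container 'pot' at the start; it stays there and so marks that container's place in the old row. The 4 pads lie 68 mm apart in a straight row (in any order) on a fixed board 290 x 84 x 12 mm, side lips up to 20 mm. Origin: centre of its underside, 12 mm above the table; x along the row away from the robot, y across, z up; all pads turned alike.
- pad_square: Fixed cork pad, 60 x 60 x 3 mm, under container 'square' at the start; it stays there and so marks that container's place in the old row. The 4 pads lie 68 mm apart in a straight row (in any order) on a fixed board 290 x 84 x 12 mm, side lips up to 20 mm. Origin: centre of its underside, 12 mm above the table; x along the row away from the robot, y across, z up; all pads turned alike.
- pad_necked: Fixed cork pad, 60 x 60 x 3 mm, under container 'necked' at the start; it stays there and so marks that container's place in the old row. The 4 pads lie 68 mm apart in a straight row (in any order) on a fixed board 290 x 84 x 12 mm, side lips up to 20 mm. Origin: centre of its underside, 12 mm above the table; x along the row away from the robot, y across, z up; all pads turned alike.
- tray: Fixed dark wooden tray with brass corners, 276 x 76 mm, 16 mm high: a row of 4 compartments, each 64 (along) x 68 mm inside, floor 4 mm, walls 4 mm thick. Origin: centre of the underside, on the table; x along the row away from the robot, y across, z up. Compartment centres: x = -102, -34, 34, 102 mm, y = 0. Rack and tray stand side by side, either one on the left, each turned up to 0.3 rad.
- mug: Bystander: blue ceramic mug of brushes, 76 mm in diameter, 90 mm high (brushes to 165 mm), on the table to the right (-y) of rack and tray, at least 50 mm clear of them. Origin: centre of its underside. (A palette knife, under 30 mm high, lies flat on the table between rack and tray.)
There are look-alikes about, which are no part of the job. Leave any yellow look-alike of the part that bears necked alone. What is shaped like the part that bears pot but red is not meant.

How it is judged (in metres and radians):
At the end, for the whole second after the job is handed in: Each container stands upright (0.1 rad) and still on the floor of its own tray compartment (height within 5 mm, within 17 mm of its centre along the tray, 18 mm across), in the reverse of the order of their pads: the nearer its pad to the robot, the farther its compartment ((x of vial in the frame of tray between -0.119 and -0.085 m or x of vial in the frame of tray between -0.051 and -0.017 m or x of vial in the frame of tray between 0.017 and 0.051 m or x of vial in the frame of tray between 0.085 and 0.119 m) and y of vial in the frame of tray between -0.018 and 0.018 m and z of vial in the frame of tray between 0.037 and 0.047 m and angle between each of vial, pot, square, necked's own z axis and vertical below 0.1 rad and linear speed of each of jar_vial, jar_pot, jar_square, jar_necked below 0.02 m/s and (x of pot in the frame of tray between -0.119 and -0.085 m or x of pot in the frame of tray between -0.051 and -0.017 m or x of pot in the frame of tray between 0.017 and 0.051 m or x of pot in the frame of tray between 0.085 and 0.119 m) and y of pot in the frame of tray between -0.018 and 0.018 m and z of pot in the frame of tray between 0.03 and 0.04 m and (x of square in the frame of tray between -0.119 and -0.085 m or x of square in the frame of tray between -0.051 and -0.017 m or x of square in the frame of tray between 0.017 and 0.051 m or x of square in the frame of tray between 0.085 and 0.119 m) and y of square in the frame of tray between -0.018 and 0.018 m and z of square in the frame of tray between 0.035 and 0.045 m and (x of necked in the frame of tray between -0.119 and -0.085 m or x of necked in the frame of tray between -0.051 and -0.017 m or x of necked in the frame of tray between 0.017 and 0.051 m or x of necked in the frame of tray between 0.085 and 0.119 m) and y of necked in the frame of tray between -0.018 and 0.018 m and z of necked in the frame of tray between 0.038 and 0.048 m and ((x of pad_pot in the frame of pad_vial above 0.03 m and ((x of vial in the frame of tray above -0.068 m and x of pot in the frame of tray below -0.068 m) or (x of vial in the frame of tray above 0 m and x of pot in the frame of tray below 0 m) or (x of vial in the frame of tray above 0.068 m and x of pot in the frame of tray below 0.068 m))) or (x of pad_pot in the frame of pad_vial below -0.03 m and ((x of pot in the frame of tray above -0.068 m and x of vial in the frame of tray below -0.068 m) or (x of pot in the frame of tray above 0 m and x of vial in the frame of tray below 0 m) or (x of pot in the frame of tray above 0.068 m and x of vial in the frame of tray below 0.068 m)))) and ((x of pad_square in the frame of pad_vial above 0.03 m and ((x of vial in the frame of tray above -0.068 m and x of square in the frame of tray below -0.068 m) or (x of vial in the frame of tray above 0 m and x of square in the frame of tray below 0 m) or (x of vial in the frame of tray above 0.068 m and x of square in the frame of tray below 0.068 m))) or (x of pad_square in the frame of pad_vial below -0.03 m and ((x of square in the frame of tray above -0.068 m and x of vial in the frame of tray below -0.068 m) or (x of square in the frame of tray above 0 m and x of vial in the frame of tray below 0 m) or (x of square in the frame of tray above 0.068 m and x of vial in the frame of tray below 0.068 m)))) and ((x of pad_necked in the frame of pad_vial above 0.03 m and ((x of vial in the frame of tray above -0.068 m and x of necked in the frame of tray below -0.068 m) or (x of vial in the frame of tray above 0 m and x of necked in the frame of tray below 0 m) or (x of vial in the frame of tray above 0.068 m and x of necked in the frame of tray below 0.068 m))) or (x of pad_necked in the frame of pad_vial below -0.03 m and ((x of necked in the frame of tray above -0.068 m and x of vial in the frame of tray below -0.068 m) or (x of necked in the frame of tray above 0 m and x of vial in the frame of tray below 0 m) or (x of necked in the frame of tray above 0.068 m and x of vial in the frame of tray below 0.068 m)))) and ((x of pad_square in the frame of pad_pot above 0.03 m and ((x of pot in the frame of tray above -0.068 m and x of square in the frame of tray below -0.068 m) or (x of pot in the frame of tray above 0 m and x of square in the frame of tray below 0 m) or (x of pot in the frame of tray above 0.068 m and x of square in the frame of tray below 0.068 m))) or (x of pad_square in the frame of pad_pot below -0.03 m and ((x of square in the frame of tray above -0.068 m and x of pot in the frame of tray below -0.068 m) or (x of square in the frame of tray above 0 m and x of pot in the frame of tray below 0 m) or (x of square in the frame of tray above 0.068 m and x of pot in the frame of tray below 0.068 m)))) and ((x of pad_necked in the frame of pad_pot above 0.03 m and ((x of pot in the frame of tray above -0.068 m and x of necked in the frame of tray below -0.068 m) or (x of pot in the frame of tray above 0 m and x of necked in the frame of tray below 0 m) or (x of pot in the frame of tray above 0.068 m and x of necked in the frame of tray below 0.068 m))) or (x of pad_necked in the frame of pad_pot below -0.03 m and ((x of necked in the frame of tray above -0.068 m and x of pot in the frame of tray below -0.068 m) or (x of necked in the frame of tray above 0 m and x of pot in the frame of tray below 0 m) or (x of necked in the frame of tray above 0.068 m and x of pot in the frame of tray below 0.068 m)))) and ((x of pad_necked in the frame of pad_square above 0.03 m and ((x of square in the frame of tray above -0.068 m and x of necked in the frame of tray below -0.068 m) or (x of square in the frame of tray above 0 m and x of necked in the frame of tray below 0 m) or (x of square in the frame of tray above 0.068 m and x of necked in the frame of tray below 0.068 m))) or (x of pad_necked in the frame of pad_square below -0.03 m and ((x of necked in the frame of tray above -0.068 m and x of square in the frame of tray below -0.068 m) or (x of necked in the frame of tray above 0 m and x of square in the frame of tray below 0 m) or (x of necked in the frame of tray above 0.068 m and x of square in the frame of tray below 0.068 m))))); the robot touches nothing.
It fails at once if a container is tipped over (leans more than 0.7 rad) (angle between any of vial, pot, square, necked's own z axis and vertical above 0.7 rad).
It fails at once if the mug of brushes is displaced by more than 20 mm (distance of mug from where it was at the start of the episode above 0.02 m).
It also fails if it takes over 120 s, if anything falls off the work surface, if the arm or the gripper's body presses on something with over 40 N, if the wrist force passes 120 N, or if a joint passes its speed limit or range.

## Working session

There is one attempt and no reset: what is moved stays moved. The work goes in short steps, Python scripts to look and compute and a shell command to move; the robot and the scene stay as the last step left them, time stands still between calls to the robot, and variables do not carry over. Pictures are saved under pics/ and viewed, at most 14 in all, crops included, and the job is handed in when it is done.

```bash
mkdir -p pics
cat > h.py <<'E'
import numpy as np,cv2
from plant import ctrl,imaging
def cap(n,f=None):
    d=imaging.capture(n)
    if f: cv2.imwrite('pics/'+f,d['color'])
    return d
def pts(d):
    h,w=d['z_map'].shape; f=h/2/np.tan(np.radians(d['vfov'])/2)
    v,u=np.mgrid[:h,:w]; x=(u-d['cx'])/f; y=(v-d['cy'])/f
    a,b=x.copy(),y.copy()
    for _ in range(8):
        s=1+d['k1']*(a*a+b*b); a=x/s; b=y/s
    z=d['z_map'].astype(float); P=np.stack([a*z,b*z,z],-1)
    R=cv2.Rodrigues(np.array(d['rvec'],float))[0]
    W=(P-np.array(d['tvec'],float).ravel())@R
    W[z==0]=np.nan
    return W
E
python3 - <<'E'
from h import *
for n in('scene','top'):
    d=cap(n,n+'0.png'); W=pts(d); np.savez(n+'0.npz',W=W,c=d['color']); print(n,d['tvec'],np.nanmin(W[...,2]),np.nanmax(W[...,2]))
print(ctrl.sense())
E
```

```text
scene [-113.21437082 -337.18222414 1215.81468067] -772.9811147618133 352.2027853690907
top [-121.52269982  498.43448995 1029.6090949 ] -762.1557239947452 593.9084663263941
{'clock': 0.1, 'joint_positions': array([-1.35629885e+00,  3.78012533e-01,  7.97967407e-02,  1.27438819e+00,
        9.90507515e-06,  1.46048475e+00]), 'qvel': array([ 0.00111079, -0.00196675,  0.00584136,  0.00027879,  0.00012073,
       -0.00021509]), 'joint_torque': array([ 1.54768797e-03, -4.64695036e+01,  2.70581496e+01,  1.19639601e-02,
       -1.34973784e-04, -1.09540375e-05]), 'ee_pos': array([ 183.38790211, -544.41587072,  252.45582114]), 'orientation': array([-3.09847156e+00, -5.07677036e-01,  1.32235043e-04]), 'contact_force': array([ 0.62447639,  0.3187997 , -0.53202538]), 'moment': array([-0.00095131,  0.01719554,  0.01128556]), 'finger_force': 0.0, 'grip_width': 85.12378807866793}
```

View pics/top0.png

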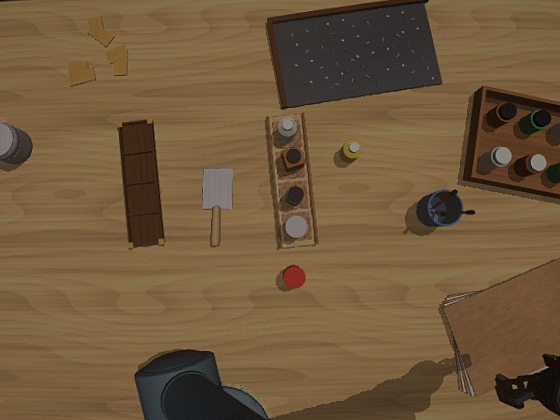

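View pics/scene0.png

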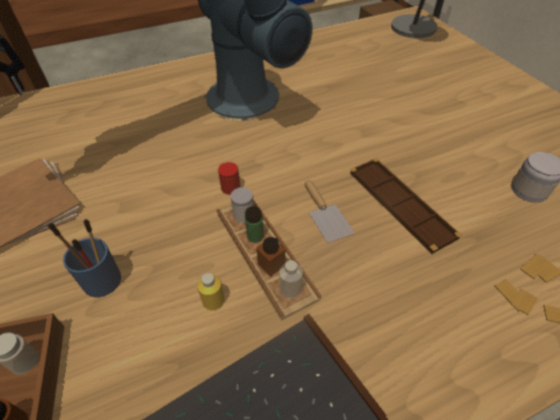

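Run:
```python
from h import *
D=np.load('top0.npz');W=D['W'];c=D['c']
def top(u,v,r=14,tol=4):
    w=W[v-r:v+r+1,u-r:u+r+1].reshape(-1,3); w=w[np.isfinite(w[:,2])]
    m=np.nanpercentile(w[:,2],97); s=w[w[:,2]>m-tol]; return s.min(0).round(),s.max(0).round(),((s.min(0)+s.max(0))/2).round(1),len(s)
for n,u,v in [('pot',295,227),('vial',295,195),('sq',292,158),('neck',287,127),('yel',352,150),('red',293,277),('mug',440,208)]: print(n,*top(u,v))
# tray: dark mask
g=c.max(2); z=W[...,2]
m=np.zeros(g.shape,bool); m[105:260,105:175]=1
m&=(z>10)&(z<26)
r=cv2.minAreaRect(W[...,:2][m].astype(np.float32)); print('tray',r,m.sum(), np.median(z[m]))
m=np.zeros(g.shape,bool); m[105:260,255:325]=1
m&=(z>9)&(z<26)
r=cv2.minAreaRect(W[...,:2][m].astype(np.float32)); print('rack',r,m.sum())
for u,v in [(120,122),(154,120),(131,248),(164,243),(215,190),(215,230),(240,300),(285,128)]: print(u,v,W[v,u].round(1))
b=cv2.resize(c[95:265,100:330],None,fx=3.4,fy=3.4,interpolation=cv2.INTER_CUBIC); cv2.imwrite('pics/crop0.png',b)
```

```text
pot [ 425. -189.   75.] [ 468. -144.   82.] [ 446.9 -166.3   78.5] 280
vial [ 496. -181.   89.] [ 526. -151.   97.] [ 510.9 -166.3   92.8] 177
sq [ 577. -178.   84.] [ 605. -151.   91.] [ 591.  -164.4   87.7] 152
neck [ 645. -163.   90.] [ 664. -144.   97.] [ 654.6 -153.4   93.4] 83
yel [ 598. -299.   75.] [ 619. -280.   83.] [ 608.8 -289.6   79. ] 83
red [ 324. -183.   60.] [ 365. -140.   67.] [ 344.1 -161.6   63.6] 298
mug [ 458. -471.  140.] [ 501. -444.  156.] [ 479.1 -457.3  148.1] 33
tray ((553.3650512695312, 169.44967651367188), (278.3797302246094, 79.85514831542969), 5.357316017150879) 969 14.922017530340865
rack ((562.6937866210938, -162.26234436035156), (312.972900390625, 84.50566864013672), 4.603209495544434) 3459
120 122 [688.9 215.   12.8]
154 120 [694.3 141.4   1.4]
131 248 [409.9 193.   -2.7]
164 243 [419.6 118.8   1.4]
215 190 [533.7   5.8   1.2]
215 230 [445.2   4.6  20. ]
240 300 [292.8 -45.   -1.3]
285 128 [ 647.3 -148.2   92.4]
```

View pics/crop0.png

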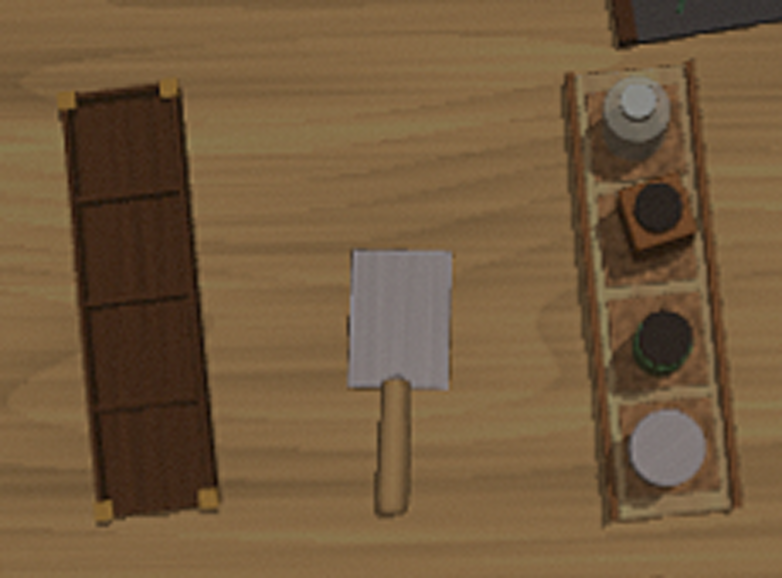

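The rack runs, from the robot outward: pot, vial, square, necked. The tray is centred near (553, 169) and turned about 5°. I'll square the tool to the world axes and go above the pot.

```bash
python3 -m pendant '[[0,0,0,0.31],[0,0,0,0.31]]' 0 60
python3 -m pendant '[[0.7,-1,0.2,0],[0.7,-1,0.2,0],[0.7,-1,0.2,0],[0.7,-1,0.2,0],[0.7,-1,0.2,0],[0.7,-1,0.2,0],[0.7,-1,0.2,0],[0.7,-1,0.2,0],[0.7,-1,0.2,0],[0.7,-1,0.2,0]]'
python3 -m pendant '[[0.7,-1,0.2,0],[0.7,-1,0.2,0],[0.7,-1,0.2,0],[0.7,-1,0.2,0],[0.7,-1,0.2,0],[0.7,-1,0.2,0],[0.7,-1,0.2,0],[0.7,-1,0.2,0],[0.5,-0.9,0.2,0],[0,0,0,0]]'
python3 - <<'E'
from h import *
s=ctrl.sense();print(s['ee_pos'],s['orientation'])
d=cap('wrist','w1.png');W=pts(d);np.savez('w1.npz',W=W,c=d['color'])
E
```

```text
clock: 0.35
ee_pos: [183.4, -544.6, 252.7]
orientation: [-3.14, 0.008, 0.0]
contact_force: [-0.8, -1.5, 0.2]
grip_width: 85.4
finger_force: 0.0
clock: 1.6
ee_pos: [323.6, -343.9, 212.8]
orientation: [-3.141, -0.0, 0.001]
contact_force: [0.3, 0.5, 0.1]
grip_width: 85.6
finger_force: 0.0
clock: 2.85
ee_pos: [445.2, -165.8, 176.7]
orientation: [-3.141, -0.004, 0.002]
contact_force: [0.3, -0.1, -0.7]
grip_width: 85.5
finger_force: 0.0
[ 445.24587178 -165.7734486   176.65382427] [-3.14095142e+00 -3.81978049e-03  2.17940691e-03]
```

View pics/w1.png

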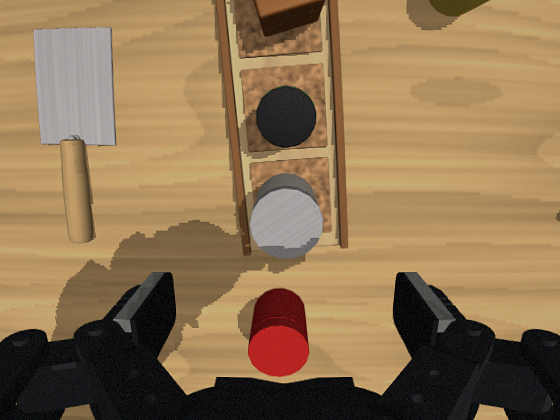

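The white pot's lid is centred at about (287, 222) and the vial cap at (286, 116). The red look-alike is at (279, 345). I'll measure these before descending.

```bash
cat >> h.py <<'E'
def blob(W,lo,hi,box):
    x0,x1,y0,y1=box
    m=(W[...,2]>lo)&(W[...,2]<hi)&(W[...,0]>x0)&(W[...,0]<x1)&(W[...,1]>y0)&(W[...,1]<y1)
    p=W[m]; return ((p.min(0)+p.max(0))/2).round(1),(np.ptp(p,axis=0)).round(1),len(p)
E
python3 - <<'E'
from h import *
W=np.load('w1.npz')['W']
print(blob(W,70,85,(415,485,-205,-125)))
print(blob(W,84,100,(485,545,-205,-125)))
E
```

```text
(array([ 445.5, -167. ,   74.1]), array([45.7, 45.5,  8. ]), 4112)
(array([ 510.3, -166.5,   90. ]), array([32.9, 31.6,  4.8]), 2840)
```

```bash
python3 -m pendant '[[0,0.06,1,0],[0,0,1,0],[0,0,1,0],[0,0,1,0],[0,0,1,0],[0,0,1,0],[0,0,0.15,0],[0,0,0,0]]' 0 | head -2
python3 -m pendant '[[0,0,0,0],[0,0,0,0],[0,0,0,0],[0,0,0,0],[0,0,0,0],[0,0,0,0]]' 1 40
python3 -m pendant '[[0,0,-0.5,0],[0,0,-1,0],[0,0,-1,0],[0,0,-1,0],[0,0,-1,0],[0,0,0,0]]'
```

```text
clock: 3.9
ee_pos: [445.3, -168.6, 54.6]
clock: 4.65
ee_pos: [446.1, -168.4, 55.1]
orientation: [3.141, 0.0, 0.002]
contact_force: [-0.9, 0.1, 6.6]
grip_width: 44.8
finger_force: 40.9
clock: 5.4
ee_pos: [446.5, -168.7, 145.9]
orientation: [3.14, 0.0, 0.005]
contact_force: [0.1, -0.2, -2.0]
grip_width: 45.1
finger_force: 41.1
```

```bash
python3 -m pendant '[[0.3,-0.5,0,0],[0.58,-0.96,0,0],[0.58,-0.96,0,0],[0.58,-0.96,0,0],[0.58,-0.96,0,0],[0.58,-0.96,0,0],[0.58,-0.96,0,0],[0.58,-0.96,0,0],[0.58,-0.96,0,0],[0.58,-0.96,0,0]]' | head -2
python3 -m pendant '[[0.58,-0.96,0,0],[0.58,-0.96,0,0],[0.58,-0.96,0,0],[0.58,-0.96,0,0],[0.58,-0.96,0,0],[0.58,-0.96,0,0],[0.58,-0.96,0,0],[0.58,-0.96,0,0],[0.3,-0.5,0,0],[0,0,0,0]]'
python3 - <<'E'
from h import *
d=cap('wrist','w2.png');W=pts(d);np.savez('w2.npz',W=W,c=d['color'])
d=cap('top','t2.png');W=pts(d);np.savez('t2.npz',W=W,c=d['color'])
E
```

```text
clock: 6.65
ee_pos: [555.4, 16.2, 143.0]
clock: 7.9
ee_pos: [652.8, 131.7, 145.8]
orientation: [-3.099, -0.135, 0.004]
contact_force: [-0.3, -0.1, -1.7]
grip_width: 45.0
finger_force: 41.1
```

View pics/w2.png

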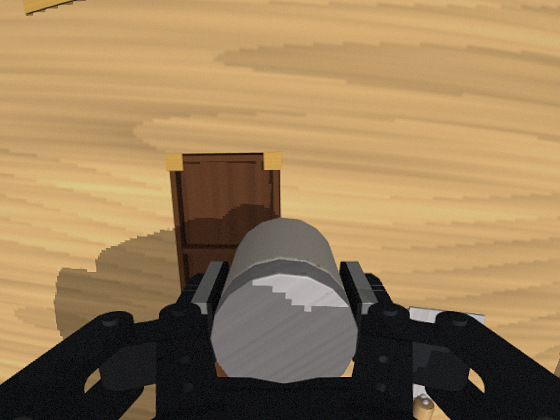

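The wrist view shows the tray's far end: corners at (167, 153) and (282, 153). The tool fell short in y and yawed about 5°. I'll check the joints and the tray corners.

Run:
```python
from h import *
s=ctrl.sense();print(s['ee_pos'],s['orientation'],s['joint_positions'].round(3))
W=np.load('w2.npz')['W']
for u,v in [(170,157),(278,157),(175,200),(277,200),(186,275),(183,247),(225,246),(225,157),(225,200)]: print(u,v,W[v,u].round(1))
```

```text
[652.32131852 131.02323648 146.01437614] [-3.09905009 -0.13389502  0.00418042] [0.086 0.605 0.168 1.135 0.04  3.141]
170 157 [683.8 217.5  15.8]
278 157 [690.2 143.8  15.7]
175 200 [653.7 213.7  15.5]
277 200 [660.8 142.   16.3]
186 275 [593.7 206.9   9. ]
183 247 [617.7 208.4  12.3]
225 246 [620.2 177.9   8.1]
225 157 [686.8 179.8  14.1]
225 200 [653.5 180.8   1.1]
```

```bash
python3 -m pendant '[[0,0,0,-0.3],[0,0,0,-0.345],[0,0,0,-0.345],[0,0,0,-0.345],[0,0,0,-0.345],[0,0,0,-0.345],[0,0,0,-0.345],[0,0,0,-0.345],[0,0,0,-0.345],[0,0,0,-0.345]]' | head -3
python3 -m pendant '[[0,0,0,-0.345],[0,0,0,-0.345],[0,0,0,-0.345],[0,0,0,-0.345],[0,0,0,-0.345],[0,0,0,-0.345],[0,0,0,-0.345],[0,0,0,0]]'; python3 -c "
from h import *
s=ctrl.sense();print(s['joint_positions'].round(3))"
```

```text
clock: 9.25
ee_pos: [652.2, 130.6, 146.3]
orientation: [-1.844, -2.51, -0.046]
clock: 10.25
ee_pos: [652.3, 130.7, 146.3]
orientation: [-0.016, -3.137, -0.062]
contact_force: [-0.7, -0.4, -0.3]
grip_width: 45.5
finger_force: 41.0
[0.085 0.605 0.168 1.134 0.04  0.095]
```

```bash
python3 -m pendant '[[-0.13,0.72,0,0],[0,0.72,0,0],[0,0.72,0,0],[0,0,1,0],[0,0,1,0],[0,0,1,0],[0,0,1,0],[0,0,0.5,0],[0,0,0,0]]'; python3 -c "
from h import *
s=ctrl.sense();print(s['joint_positions'].round(3))"
```

```text
clock: 11.38
ee_pos: [654.6, 178.4, 57.3]
orientation: [-0.011, -3.135, -0.062]
contact_force: [0.3, 0.1, -0.1]
grip_width: 45.7
finger_force: 41.0
[0.155 0.692 0.084 0.962 0.04  0.163]
```

```bash
python3 -m pendant '[[0,0,0.3,0],[0,0,0.3,0],[0,0,0,0]]'
python3 -m pendant '[[0,0,0,0],[0,0,0,0],[0,0,0,0],[0,0,0,0]]' 0
python3 -m pendant '[[0,0,-0.4,0],[0,0,-0.8,0],[0,0,-1,0],[0,0,-1,0],[0,0,-1,0],[0,0,-1,0],[0,0,0,0]]'
python3 - <<'E'
from h import *
d=cap('wrist','w3.png');W=pts(d);np.savez('w3.npz',W=W,c=d['color'])
E
```

```text
clock: 11.75
ee_pos: [654.9, 178.2, 45.6]
orientation: [-0.012, -3.136, -0.062]
contact_force: [0.1, -0.3, -1.1]
grip_width: 45.3
finger_force: 41.0
clock: 12.25
ee_pos: [655.4, 178.4, 46.3]
orientation: [-0.012, -3.137, -0.063]
contact_force: [-0.9, -0.4, -0.1]
grip_width: 85.3
finger_force: 0.0
clock: 13.12
ee_pos: [657.5, 174.4, 153.4]
orientation: [0.012, 3.139, 0.064]
contact_force: [-0.8, -0.4, 0.2]
grip_width: 85.3
finger_force: 0.0
```

View pics/w3.png

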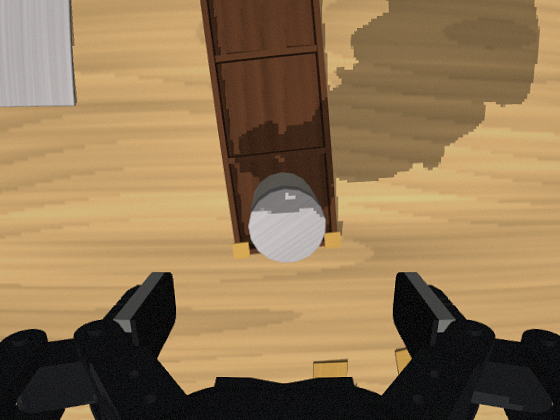

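The pot stands upright in the far compartment, its lid centred at (287, 228). Next is the vial.

```bash
python3 -m pendant '[[0.41,-0.96,-0.04,0],[0.41,-0.96,-0.04,0],[0.41,-0.96,-0.04,0],[0.41,-0.96,-0.04,0],[0.41,-0.96,-0.04,0],[0.41,-0.96,-0.04,0],[0.41,-0.96,-0.04,0],[0.41,-0.96,-0.04,0],[0.41,-0.96,-0.04,0],[0.41,-0.96,-0.04,0]]' | head -2
python3 -m pendant '[[0.41,-0.96,-0.04,0],[0.41,-0.96,-0.04,0],[0.41,-0.96,-0.04,0],[0.41,-0.96,-0.04,0],[0.41,-0.96,-0.04,0],[0.41,-0.96,-0.04,0],[0.41,-0.96,-0.04,0],[0.41,-0.96,-0.04,0],[0,0,0,0]]'
python3 - <<'E'
from h import *
d=cap('wrist');W=pts(d)
for b in [(485,545,-205,-125),(555,625,-205,-125)]:
  try: print(blob(W,84,100,b))
  except Exception as e: print(e)
print(ctrl.sense()['joint_positions'].round(3))
E
```

```text
clock: 14.42
ee_pos: [571.6, -18.6, 150.7]
clock: 15.55
ee_pos: [504.8, -172.1, 151.2]
orientation: [-0.016, -3.137, -0.062]
contact_force: [-0.3, 0.3, 0.0]
grip_width: 85.2
finger_force: 0.0
(array([ 509.9, -167.1,   88. ]), array([32.5, 32.1,  8. ]), 2953)
(array([ 583.4, -164.6,   85.9]), array([17.4, 29. ,  3.7]), 955)
[-0.465  0.361 -0.214  1.016  0.034 -0.456]
```

```bash
python3 -m pendant '[[-0.26,0.06,0.8,0],[0,0,1,0],[0,0,1,0],[0,0,1,0],[0,0,0.8,0],[0,0,0.2,0],[0,0,0,0]]' | head -2
python3 -m pendant '[[0,0,0,0],[0,0,0,0],[0,0,0,0],[0,0,0,0],[0,0,0,0],[0,0,0,0]]' 1 40
python3 -m pendant '[[0,0,-0.5,0],[0,0,-1,0],[0,0,-1,0],[0,0,-1,0],[0,0,-1,0],[0,0,-0.6,0],[0,0,0,0]]'
```

```text
clock: 16.48
ee_pos: [510.2, -165.0, 54.8]
clock: 17.23
ee_pos: [510.9, -166.4, 56.2]
orientation: [-0.012, -3.139, -0.06]
contact_force: [-1.1, -0.9, 6.1]
grip_width: 35.7
finger_force: 39.6
clock: 18.1
ee_pos: [511.2, -169.8, 158.0]
orientation: [-0.012, -3.139, -0.062]
contact_force: [0.2, -0.8, -1.7]
grip_width: 35.2
finger_force: 39.5
```

```bash
python3 -m pendant '[[-0.21,0.94,0.04,0],[-0.21,0.94,0.04,0],[-0.21,0.94,0.04,0],[-0.21,0.94,0.04,0],[-0.21,0.94,0.04,0],[-0.21,0.94,0.04,0],[-0.21,0.94,0.04,0],[-0.21,0.94,0.04,0],[-0.21,0.94,0.04,0],[-0.21,0.94,0.04,0]]' | head -2
python3 -m pendant '[[-0.21,0.94,0.04,0],[-0.21,0.94,0.04,0],[-0.21,0.94,0.04,0],[-0.21,0.94,0.04,0],[-0.21,0.94,0.04,0],[-0.21,0.94,0.04,0],[-0.21,0.94,0.04,0],[-0.21,0.94,0.04,0],[0,0,0,0]]'
```

```text
clock: 19.35
ee_pos: [554.4, 19.4, 156.5]
clock: 20.48
ee_pos: [589.1, 169.9, 155.9]
orientation: [-0.009, -3.137, -0.063]
contact_force: [0.3, -0.5, -1.1]
grip_width: 35.0
finger_force: 39.6
```

```bash
python3 -m pendant '[[0.09,-0.1,0.8,0],[0,0,1,0],[0,0,1,0],[0,0,1,0],[0,0,0.8,0],[0,0,0.4,0],[0,0,0.25,0],[0,0,0.2,0],[0,0,0,0]]'
python3 -m pendant '[[0,0,0,0],[0,0,0,0],[0,0,0,0],[0,0,0,0]]' 0
python3 -m pendant '[[0,0,-0.4,0],[0,0,-0.8,0],[0,0,-1,0],[0,0,-1,0],[0,0,-1,0],[0,0,-1,0],[0,0,0,0]]'|head -2
python3 - <<'E'
from h import *
d=cap('wrist','w4.png');W=pts(d)
print(blob(W,40,95,(560,620,145,200)))
E
```

```text
clock: 21.6
ee_pos: [586.7, 170.9, 47.2]
orientation: [-0.012, -3.137, -0.063]
contact_force: [0.0, 0.2, -0.1]
grip_width: 35.0
finger_force: 39.6
clock: 22.1
ee_pos: [586.7, 170.8, 47.1]
orientation: [-0.012, -3.137, -0.063]
contact_force: [-0.4, -0.7, 0.7]
grip_width: 85.4
finger_force: 0.0
clock: 22.98
ee_pos: [588.9, 166.9, 154.0]
(array([585.5, 171.8,  60.6]), array([34.5, 35.2, 41.1]), 3490)
```

```bash
python3 -m pendant '[[0,-0.98,-0.04,0],[0,-0.98,-0.04,0],[0,-0.98,-0.04,0],[0,-0.98,-0.04,0],[0,-0.98,-0.04,0],[0,-0.98,-0.04,0],[0,-0.98,-0.04,0],[0,-0.98,-0.04,0],[0,-0.98,-0.04,0],[0,-0.98,-0.04,0]]'|head -2
python3 -m pendant '[[0,-0.98,-0.04,0],[0,-0.98,-0.04,0],[0,-0.98,-0.04,0],[0,-0.98,-0.04,0],[0,-0.98,-0.04,0],[0,-0.98,-0.04,0],[0,-0.98,-0.04,0],[0,0,0,0]]'
python3 - <<'E'
from h import *
d=cap('wrist','w5.png');W=pts(d)
print(blob(W,83,100,(555,625,-205,-125)))
m=(W[...,2]>62)&(W[...,2]<77)&(abs(W[...,0]-590)<35)&(abs(W[...,1]+165)<35)
print(cv2.minAreaRect(W[...,:2][m].astype(np.float32)),m.sum(),np.median(W[...,2][m]))
E
```

```text
clock: 24.28
ee_pos: [585.5, -30.8, 151.1]
clock: 25.28
ee_pos: [584.5, -168.4, 151.2]
orientation: [-0.015, -3.137, -0.062]
contact_force: [-0.7, 0.9, 0.4]
grip_width: 85.2
finger_force: 0.0
(array([ 589.6, -165.2,   85.4]), array([29.8, 29. ,  4.7]), 2292)
((589.5186767578125, -165.20156860351562), (40.260520935058594, 40.15077209472656), 16.605579376220703) 2308 69.7498993671214
```

View pics/w5.png

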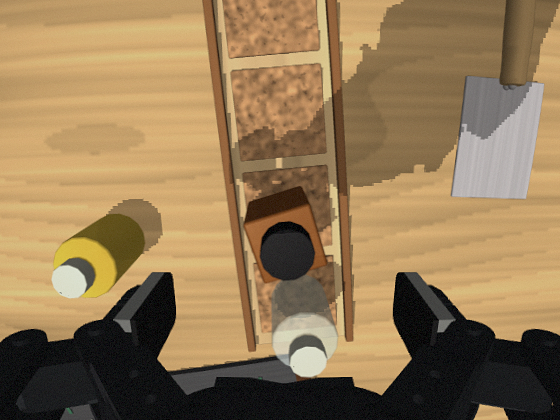

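The square bottle is at (589.5, -165.2), turned 16.6°, and measures 40.2 mm on each side. Turn, descend and grip.

```bash
python3 -m pendant '[[-0.25,-0.06,0,0],[0,0,0,-0.285],[0,0,0,-0.285],[0,0,0.8,0],[0,0,1,0],[0,0,1,0],[0,0,1,0],[0,0,0.7,0],[0,0,0.25,0],[0,0,0,0]]' | head -3
python3 -m pendant '[[0,0,0,0],[0,0,0,0],[0,0,0,0],[0,0,0,0],[0,0,0,0],[0,0,0,0]]' 1 40
python3 -m pendant '[[0,0,-0.5,0],[0,0,-1,0],[0,0,-1,0],[0,0,-1,0],[0,0,-1,0],[0,0,-0.6,0],[0,0,0,0.285],[0,0,0,0.285],[0,0,0,0]]'
```

```text
clock: 26.58
ee_pos: [589.0, -164.1, 56.1]
orientation: [-0.454, 3.106, 0.063]
clock: 27.32
ee_pos: [589.9, -164.8, 57.3]
orientation: [-0.454, 3.104, 0.06]
contact_force: [0.2, -0.3, 6.3]
grip_width: 39.6
finger_force: 42.2
clock: 28.45
ee_pos: [589.0, -168.0, 157.7]
orientation: [-0.009, -3.136, -0.064]
contact_force: [-0.0, -1.0, -1.8]
grip_width: 39.6
finger_force: 40.7
```

```bash
python3 -m pendant '[[0.2,0.97,0.04,0],[0.2,0.97,0.04,0],[0.2,0.97,0.04,0],[0.2,0.97,0.04,0],[0.2,0.97,0.04,0],[0.2,0.97,0.04,0],[0.2,0.97,0.04,0],[0.2,0.97,0.04,0],[0.2,0.97,0.04,0],[0.2,0.97,0.04,0]]' | head -2
python3 -m pendant '[[0.2,0.97,0.04,0],[0.2,0.97,0.04,0],[0.2,0.97,0.04,0],[0.2,0.97,0.04,0],[0.2,0.97,0.04,0],[0.2,0.97,0.04,0],[0.2,0.97,0.04,0],[0,0,0,0]]'
```

```text
clock: 29.7
ee_pos: [550.7, 27.4, 158.1]
clock: 30.7
ee_pos: [523.6, 163.8, 158.0]
orientation: [-0.009, -3.137, -0.063]
contact_force: [-0.1, -1.0, -0.8]
grip_width: 39.8
finger_force: 40.8
```

```bash
python3 -m pendant '[[0.2,0,0.8,0],[0,0,1,0],[0,0,1,0],[0,0,1,0],[0,0,0.8,0],[0,0,0.5,0],[0,0,0.3,0],[0,0,0.15,0],[0,0,0,0]]'
python3 -m pendant '[[0,0,0,0],[0,0,0,0],[0,0,0,0],[0,0,0,0]]' 0 | head -2
python3 -m pendant '[[0,0,-0.4,0],[0,0,-0.8,0],[0,0,-1,0],[0,0,-1,0],[0,0,-1,0],[0,0,-1,0],[0,0,0,0]]'|head -2
python3 - <<'E'
from h import *
d=cap('wrist','w6.png');W=pts(d)
print(blob(W,40,95,(490,550,140,195)))
E
```

```text
clock: 31.82
ee_pos: [519.8, 166.8, 47.3]
orientation: [-0.012, -3.138, -0.063]
contact_force: [-0.6, -0.3, -1.4]
grip_width: 39.6
finger_force: 40.7
clock: 32.33
ee_pos: [519.7, 166.8, 47.2]
clock: 33.2
ee_pos: [521.8, 162.8, 153.7]
(array([519.6, 167. ,  58.4]), array([40.6, 40.2, 36.9]), 4514)
```

```bash
python3 -m pendant '[[-0.39,-0.94,-0.04,0],[-0.39,-0.94,-0.04,0],[-0.39,-0.94,-0.04,0],[-0.39,-0.94,-0.04,0],[-0.39,-0.94,-0.04,0],[-0.39,-0.94,-0.04,0],[-0.39,-0.94,-0.04,0],[-0.39,-0.94,-0.04,0],[-0.39,-0.94,-0.04,0],[-0.39,-0.94,-0.04,0]]'|head -2
python3 -m pendant '[[-0.39,-0.94,-0.04,0],[-0.39,-0.94,-0.04,0],[-0.39,-0.94,-0.04,0],[-0.39,-0.94,-0.04,0],[-0.39,-0.94,-0.04,0],[-0.39,-0.94,-0.04,0],[-0.39,-0.94,-0.04,0],[0,0,0,0]]'
python3 - <<'E'
from h import *
d=cap('wrist','w7.png');W=pts(d)
print(blob(W,80,100,(620,690,-195,-115)));print(blob(W,40,78,(620,690,-195,-115)))
E
```

```text
clock: 34.5
ee_pos: [597.0, -27.4, 151.2]
clock: 35.5
ee_pos: [650.6, -160.1, 151.0]
orientation: [-0.015, -3.137, -0.062]
contact_force: [-0.2, 0.7, -0.1]
grip_width: 85.5
finger_force: 0.0
(array([ 652.8, -153.9,   87. ]), array([21.5, 21.7, 13.9]), 1494)
(array([ 653.1, -153.8,   59. ]), array([41.7, 41.1, 38. ]), 3073)
```

View pics/w7.png

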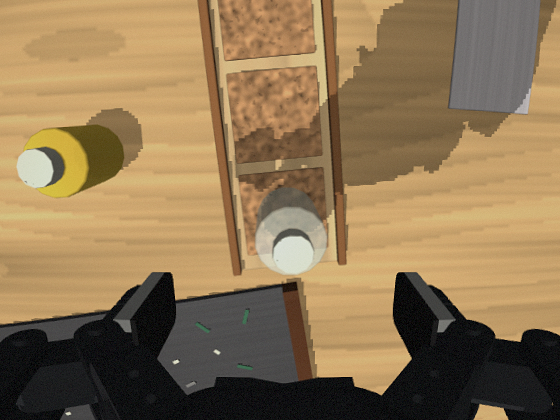

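```bash
python3 -m pendant '[[-0.12,0.12,0.8,0],[0,0,1,0],[0,0,1,0],[0,0,1,0],[0,0,0.7,0],[0,0,0.25,0],[0,0,0,0]]' | head -2
python3 -m pendant '[[0,0,0,0],[0,0,0,0],[0,0,0,0],[0,0,0,0],[0,0,0,0],[0,0,0,0]]' 1 40
python3 -m pendant '[[0,0,-0.5,0],[0,0,-1,0],[0,0,-1,0],[0,0,-1,0],[0,0,-1,0],[0,0,-0.6,0],[0,0,0,0]]'
```

```text
clock: 36.42
ee_pos: [652.0, -151.8, 56.3]
clock: 37.17
ee_pos: [653.1, -152.8, 57.6]
orientation: [-0.012, -3.139, -0.06]
contact_force: [-0.1, -1.3, 5.8]
grip_width: 41.2
finger_force: 41.4
clock: 38.05
ee_pos: [653.0, -156.3, 159.2]
orientation: [-0.012, -3.138, -0.062]
contact_force: [-0.2, 0.3, -2.3]
grip_width: 41.0
finger_force: 40.4
```

```bash
python3 -m pendant '[[0.59,0.92,0.04,0],[0.59,0.92,0.04,0],[0.59,0.92,0.04,0],[0.59,0.92,0.04,0],[0.59,0.92,0.04,0],[0.59,0.92,0.04,0],[0.59,0.92,0.04,0],[0.59,0.92,0.04,0],[0.59,0.92,0.04,0],[0.59,0.92,0.04,0]]' | head -2
python3 -m pendant '[[0.59,0.92,0.04,0],[0.59,0.92,0.04,0],[0.59,0.92,0.04,0],[0.59,0.92,0.04,0],[0.59,0.92,0.04,0],[0.59,0.92,0.04,0],[0.59,0.92,0.04,0],[0,0,0,0]]'
```

```text
clock: 39.3
ee_pos: [535.1, 30.0, 158.0]
clock: 40.3
ee_pos: [453.1, 159.7, 158.1]
orientation: [-0.008, -3.137, -0.062]
contact_force: [-0.3, 0.2, -1.7]
grip_width: 41.5
finger_force: 40.6
```

Descend about 110 mm, release, rise and check the tray.

```bash
python3 -m pendant '[[0.05,-0.1,0.8,0],[0,0,1,0],[0,0,1,0],[0,0,1,0],[0,0,0.8,0],[0,0,0.5,0],[0,0,0.3,0],[0,0,0.12,0],[0,0,0,0]]'
python3 -m pendant '[[0,0,0,0],[0,0,0,0],[0,0,0,0],[0,0,0,0]]' 0 | head -2
python3 -m pendant '[[0,0,-0.4,0],[0,0,-0.8,0],[0,0,-1,0],[0,0,-1,0],[0,0,-1,0],[0,0,-1,0],[0,0,0,0]]'|head -2
python3 - <<'E'
from h import *
d=cap('wrist');W=pts(d)
print(blob(W,40,95,(420,484,130,190)))
d=cap('scene','s8.png')
W=pts(cap('top'))
t=np.radians(5);e=np.array([np.cos(t),np.sin(t)]);n=np.array([-e[1],e[0]])
for b in [(420,484,130,190),(490,550,140,195),(560,620,145,200),(625,690,145,210)]:
    try:
        r=blob(W,50,95,b);q=r[0][:2]-[553.4,169.4];print(r,q@e,q@n)
    except ValueError: print('hidden')
E
```

```text
clock: 41.42
ee_pos: [453.2, 160.9, 48.0]
orientation: [-0.012, -3.138, -0.063]
contact_force: [0.8, 0.9, -1.9]
grip_width: 40.9
finger_force: 40.5
clock: 41.92
ee_pos: [453.0, 160.9, 47.8]
clock: 42.8
ee_pos: [454.8, 156.9, 153.5]
(array([453.3, 161. ,  61.6]), array([41.2, 41. , 42.9]), 3918)
(array([447.7, 159.1,  66.3]), array([22.4, 33.8, 30.6]), 66) -106.19548373859837 -1.0484433819175232
(array([521.5, 168.2,  65.8]), array([40.7, 42.3, 31.1]), 410) -31.88319776042385 1.584834555940182
(array([588.9, 171.3,  67.4]), array([35.5, 33.4, 33.7]), 279) 35.53050769347752 -1.2012589411675425
(array([656.8, 180. ,  59.8]), array([45.5, 45.5, 18.8]), 379) 103.93038265581164 1.547759999664645
```

View pics/s8.png

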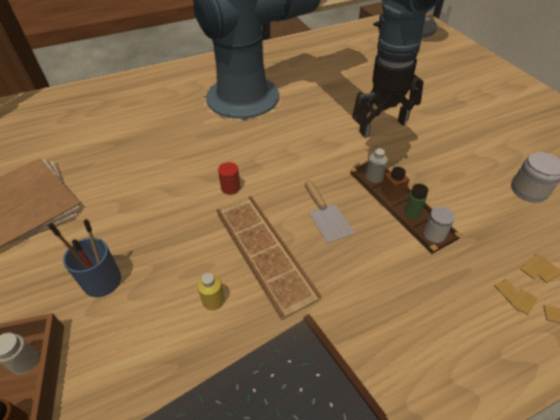

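All four stand upright in the tray, necked near at (376, 166) through to the pot far at (438, 225). Each is within about 4 mm of its compartment centre. The rack is empty and the mug hasn't moved.

```bash
python3 -c "
from plant import ctrl
print(ctrl.close_job())"
```

```text
the job is handed in; nothing more can be done
None
```

I handed the job in: all four containers stand upright in the tray in reverse order (from the robot outward: necked, square, vial, pot), released and each within about 4 mm of its compartment centre by the top camera; hand-in gave no verdict.

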